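# Close the timber field of a moss panel with tapered planks

### The arm

A 6-joint arm with a two-finger parallel gripper is mounted at the origin on the work surface. World frame = base frame: x ahead of the robot, y to its left, z up, the work surface at z = 0. Lengths are in m, angles in rad, forces in N, time in s.
With the tool pointing down it reaches from about 0.275 to 0.875 m from the base axis. Payload 12.5 kg.
Tool frame: the origin (TCP) lies midway between the tips of the shut fingers; the grasp point (between the pads) lies 19 mm behind it (arm.grasp_offset is the z of the grasp point in the tool frame, in m); z points along the fingers, y is the line along which they close (so a half turn about z gives the same grasp; the last joint's range is limited). The gripper opens to 85 mm and grips with 20 to 120 N. Pads are 22 mm wide; open, the fingers measure 114 mm over their backs; the gripper's body (76 mm by 85 mm) begins 54 mm behind the grasp point. The pads swing forward as they close: fully open they stand 13 mm farther back than shut.
Start: joints at [1.17, 0.351, 1.652, -0, 1.139, -0.085], TCP at [0.171, 0.523, 0.231] pointing down, gripper open.
Joint ranges: [-2.75, 2.75], [-0.79, 2.1], [0.01, 2.65], [-1.57, 4.71], [0.07, 3.14], [-2.87, 2.87]. Speed limits (rad/s): [2.22, 2.22, 2.79, 3.14, 3.14, 3.14].

### API

Orientations are given as a unit quaternion [x, y, z, w].
In Python, from bench import arm, imaging gives the robot as it stands. The module is installed in compiled form; this text tells all that it offers. Calls block until the motion is done:
- arm.reach(position, orientation): joint-space move of the TCP to a pose.
- arm.move_linear(position, speed=0.15, ori=None): straight line of the TCP; ori=None keeps the orientation; speed is the mean speed in m/s.
- arm.set_joints(angles): joint-space move.
- arm.set_gripper(opening, f_grip=None): finger opening in m; f_grip is the grip in N (None keeps the last); returns when the fingers have stopped.
- arm.pause(seconds).
- arm.inverse_kinematics(position, orientation): joint angles nearest the present ones, or None.
- arm.state(): the state.
- imaging.capture(name): name is "scene" or "top"; returns (picture, depth): 400x640x3 uint8, red, green, blue; 400x640 float32, m along the optical axis (not along the pixel's ray), 0 where there is no reading.
- imaging.camera_model(name): a dict with "intrinsics" (3x3 intrinsics, pixels), "R" (3x3) and "t" (3): a world point X has camera coordinates R X + t. Camera axes: x right, y down, z forward; pixel columns grow to the right and rows downward; lengths in m; the calibration is good to about 2 mm. A picture is of the moment at which its call begins. camera_model takes no time and is no camera call.
A pose or a line that the arm cannot do raises arm.MotionError and nothing moves.
- arm.sign_off(): hands the job in; it is judged then, once.
Trained networks look in the newest picture that a camera, given by its name, has taken for a name from the list of things; names that differ only in an ending like _2 or _b are one class to them, and where a whole thing is asked for, a point or a joint stands for the part that bears it (a point fixed in the world has none). Each returns a list of dicts, best first, with "confidence" (0 to 1); they miss things now and then, are a little off and sometimes report something else, mostly with a low value. They report only what shows in the picture. A call takes as long as a camera call.
- imaging.find_in(camera, thing): "position" ([x, y, z] in m, in world coordinates, good to about 4 mm: the middle of the surface that is visible of it).
- imaging.cut_out(camera, thing): "pixels" (400x640 bool, what is visible of it).
- imaging.pinpoint(camera, thing): "position" ([x, y, z] in m, in world coordinates, good to about 4 mm: a listed point, or the origin of a listed thing).
The state is a dict: "time": time; "joint_positions": joint angles; "joint_velocities": joint speeds; "effort": joint torques, N m; "tool_pos": TCP position; "eef_rot": TCP orientation; "wrist_force": force on the tool from outside, world axes, zero at the start; "wrist_torque": the same for the moment, N m; "gripper_width": finger opening in m; "finger_force": force on a finger pad.
Only numpy, scipy, OpenCV 4.12 (cv2) and the standard library are available. Lean on these libraries where they do the work, as an engineer would, in place of code of your own. Each camera call takes 0.05 s, during which the arm holds its last target. There are 200 camera calls.

### The job

Finish the timber field on the moss panel: lay the two loose tapered planks into the gap beside the glued ones, head to tail like their neighbours (same face up, one wide end in, the other thin end in), so that the two together fill the rectangle. Slide both fully home against the back edging, lying flat, with their ends flush with the open front so that the last edging strip can go on later. Leave the strip, the tools and the other things where they are.

Things in the scene. Friction and masses are not known exactly. Their poses are not given: they have to be found in the camera images.
- inlay: fixed timber field on the white panel: pale ash edging 18 wide, 30 high on three sides, two tapered planks glued in head to tail, beside them an empty gap for two more. Origin: centre of the gap on the panel's face (10 above the table); x points into the gap towards the back edging, y left as seen so, z up. Gap: y -41.5 to 41.5, open front at x = -80, back at x = 81
- gap_front (a point): middle of the gap's open front, at panel height (x = -80 of the field). Edging and glued planks (25 high) all end at this line; the bare panel lies level in front of it, with no step. Axes as the field's
- gap_left (a point): middle of the gap's left wall, at panel height: the straight side of a glued plank (glued planks: y 41.5 to 121.5 of the field)
- gap_right (a point): middle of the gap's right wall, at panel height: the right edging strip's inner face
- plank_a_mid (a point): centre (12.5 above the underside) of loose tapered oak plank A, 160 long, 25 thick, 50 wide at one end and 30 at the other, 40 at the centre, about 120 g, lying flat on the bare panel. x along the plank from wide end (x = -80) to thin end (x = 80), z up. Right side (y = -20) straight and square to the ends; left side slants from y = 30 at the wide to y = 10 at the thin end
- plank_a_wide (a point): middle of the wide end face of plank A (x = -80, y = 5 from its centre)
- plank_a_thin (a point): middle of the thin end face of plank A (x = 80, y = -5 from its centre)
- plank_a: plank A itself (alike the other loose one and the glued ones); origin half-way along it at the underside, axes as at its centre
- plank_b_mid (a point): centre (12.5 above the underside) of loose tapered oak plank B, 160 long, 25 thick, 50 wide at one end and 30 at the other, 40 at the centre, about 120 g, lying flat on the bare panel. x along the plank from wide end (x = -80) to thin end (x = 80), z up. Right side (y = -20) straight and square to the ends; left side slants from y = 30 at the wide to y = 10 at the thin end
- plank_b_wide (a point): middle of the wide end face of plank B (x = -80, y = 5 from its centre)
- plank_b_thin (a point): middle of the thin end face of plank B (x = 80, y = -5 from its centre)
- plank_b: plank B itself (alike the other loose one and the glued ones); origin half-way along it at the underside, axes as at its centre
- strip: the loose fourth edging strip: pale ash, 200 long (its x), 18 wide, 30 high; it is fitted later. Origin at the centre of its underside
- trowel: bucket trowel, 235 long, steel blade 64 to 96 wide and black handle up to 31 high; origin at the underside near the blade's root, blade towards +x, handle to -x down to x = -130
- glue: white squeeze bottle, diameter 52, 170 high, standing; origin at the centre of its underside
- knife: grey utility knife, 190 long (its x, from -115 at the blade to 75), 26 wide, 21 high; origin at the underside
- tape: black tape measure, 66 by 66, 34 high; origin at the centre of its underside

How it is judged:
By the outcome, as a careful person would: the job done as asked, in the order asked, and still so for the second after the job is handed in, with the robot touching nothing.
It also fails if it takes over 72 s, if anything falls off the work surface, if the arm or the gripper's body presses on something with over 40 N, if the wrist force passes 120 N, or if a joint passes its speed limit or range.

## Working session

There is one attempt and no reset: what is moved stays moved. The work goes in short steps, each a Python script; the robot and the scene stay as the last script left them, time stands still between calls to the robot, and variables do not carry over. Pictures are saved under pics/ and viewed, at most 10 in all, crops included, and the job is handed in when it is done.

```bash
mkdir -p pics
python3 - <<'E'
from bench import arm, imaging
import cv2, numpy as np
for c in ("top","scene"):
    p,d=imaging.capture(c); cv2.imwrite(f"pics/{c}0.png",p[:,:,::-1]); np.savez(f"{c}0.npz",p=p,d=d)
    for t in ["inlay","gap_front","gap_left","gap_right","plank_a_mid","plank_a_wide","plank_a_thin","plank_b_mid","plank_b_wide","plank_b_thin","strip","trowel","glue","knife","tape"]:
        print(c,t,[(np.round(r["position"],3).tolist(),round(float(r["confidence"]),2)) for r in imaging.pinpoint(c,t)][:3])
print(arm.state()["time"], imaging.camera_model("top"))
E
```

```text
top inlay [([0.668, 0.388, 0.01], 0.27)]
top gap_front [([0.578, 0.323, 0.006], 0.31), ([0.47, 0.139, 0.02], 0.29)]
top gap_left [([0.67, 0.39, 0.01], 0.74), ([0.589, -0.232, 0.009], 0.6), ([0.551, 0.139, 0.012], 0.29)]
top gap_right [([0.507, -0.209, 0.01], 0.73), ([0.672, 0.391, 0.01], 0.22)]
top plank_a_mid [([0.553, 0.134, 0.022], 0.57)]
top plank_a_wide [([0.473, 0.141, 0.021], 0.67), ([0.507, 0.34, 0.022], 0.19)]
top plank_a_thin [([0.632, 0.133, 0.017], 0.93), ([0.579, 0.323, 0.005], 0.37), ([0.58, 0.325, 0.021], 0.35)]
top plank_b_mid [([0.583, 0.326, 0.02], 0.78)]
top plank_b_wide [([0.656, 0.304, 0.026], 0.98)]
top plank_b_thin [([0.504, 0.34, 0.024], 0.64)]
top strip [([0.37, -0.024, 0.008], 0.94), ([0.474, 0.14, 0.022], 0.37)]
top trowel [([0.77, 0.091, 0.007], 0.68)]
top glue [([0.67, 0.389, 0.009], 0.91)]
top knife [([0.38, 0.416, 0.009], 0.96)]
top tape [([0.36, 0.211, 0.01], 0.92), ([0.672, 0.394, 0.013], 0.28)]
scene inlay [([0.552, -0.215, 0.008], 0.63)]
scene gap_front [([0.567, -0.141, 0.011], 0.57)]
scene gap_left [([0.588, -0.224, 0.01], 0.74), ([0.578, 0.322, 0
[... 475 characters left out ...]
.377, 0.414, 0.006], 0.65), ([0.376, -0.027, 0.014], 0.6)]
scene trowel [([0.764, 0.092, 0.009], 0.87), ([0.547, -0.216, 0.006], 0.17)]
scene glue [([0.672, 0.393, 0.012], 0.72), ([0.376, -0.03, 0.012], 0.16)]
scene knife [([0.374, 0.41, 0.008], 0.61), ([0.762, 0.09, 0.008], 0.55)]
scene tape [([0.365, 0.211, 0.011], 0.81)]
1.6 {'intrinsics': array([[513.69226642,   0.        , 321.42790271],
       [  0.        , 513.69226642, 203.33289578],
       [  0.        ,   0.        ,   1.        ]]), 'R': array([[-0.01212135, -0.9998444 ,  0.012816  ],
       [-0.98285432,  0.00955512, -0.18413606],
       [ 0.18398495, -0.01482824, -0.98281721]]), 't': array([0.0781227 , 0.54671401, 1.14791217])}
```

View pics/top0.png

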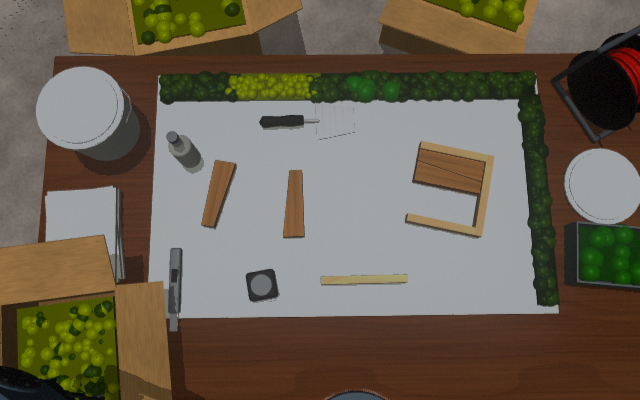

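View pics/scene0.png

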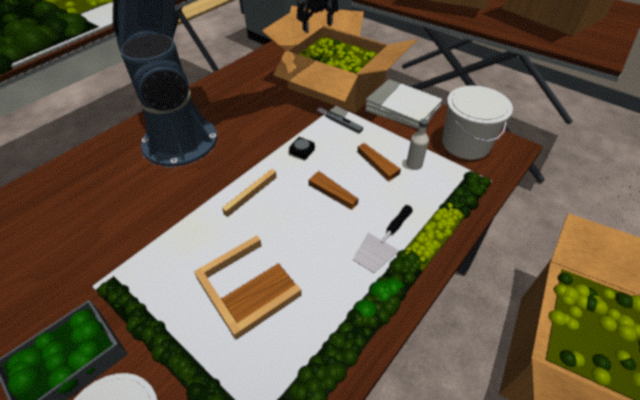

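The frame sits at about (405-493, 142-236) in the top picture, with its gap opening to the left (+y). Plank A is at about (293, 203), with its wide end near the robot, and B is at about (219, 193), with its wide end away from it. I'll get finer poses by fitting the known shapes to the masks from both cameras.

```bash
cat > fit.py <<'E'
import numpy as np, cv2
from bench import imaging
from scipy.optimize import minimize
def prism(poly,z0,z1): return np.array([[x,y,z] for z in (z0,z1) for x,y in poly])/1000
def box(x0,x1,y0,y1,h): return prism([(x0,y0),(x1,y0),(x1,y1),(x0,y1)],0,h)
PLANK=[prism([(-80,-20),(80,-20),(80,10),(-80,30)],0,25)]
INLAY=[box(-80,99,-59.5,-41.5,30),box(81,99,-59.5,139.5,30),box(-80,99,121.5,139.5,30),box(-80,81,41.5,121.5,25)]
def render(cam,solids,pose,S=4):
    m=imaging.camera_model(cam); c,s=np.cos(pose[2]),np.sin(pose[2]); im=np.zeros((400*S,640*S),np.uint8)
    for q in solids:
        X=np.c_[pose[0]+c*q[:,0]-s*q[:,1],pose[1]+s*q[:,0]+c*q[:,1],.01+q[:,2]]
        u=(m["R"]@X.T).T+m["t"]; u=(m["intrinsics"]@u.T).T; u=u[:,:2]/u[:,2:]
        h=cv2.convexHull(u.astype(np.float32))[:,0]
        cv2.fillPoly(im,[np.round(((h+.5)*S-.5)*16).astype(np.int32)],255,shift=4)
    return cv2.resize(im,(640,400),interpolation=cv2.INTER_AREA)/255.
def masks(cam,thing,near,tol=.04):
    "mask of the detection closest to the rendered guess"
    return imaging.cut_out(cam,thing)
def fit(masks,solids,p0):
    f=lambda p:sum(np.abs(render(c,solids,p)-m).sum() for c,m in masks.items())
    best=None
    for k in range(3):
        r=minimize(f,p0 if best is None else best.x,method="Nelder-Mead",options=dict(initial_simplex=np.array(p0 if best is None else best.x)+np.vstack([np.zeros(3),np.diag([.008,.008,.1])/(k+1)]),xatol=1e-5,fatol=.05))
        if best is None or r.fun<best.fun: best=r
    return best.x,best.fun,sum(m.sum() for m in masks.values())
def locate(thing,solids,p0,cams=("top","scene")):
    M={}
    for c in cams:
        g=render(c,solids,p0)>.5; L=imaging.cut_out(c,thing)
        sc=[(np.logical_and(g,r["pixels"]).sum()/np.logical_or(g,r["pixels"]).sum(),i) for i,r in enumerate(L)]
        if sc and max(sc)[0]>.35: M[c]=L[max(sc)[1]]["pixels"].astype(float)
        else: print("no mask",thing,c,sc)
    out={c:fit({c:M[c]},solids,p0) for c in M}
    if len(M)>1: out["both"]=fit(M,solids,p0)
    return out
E
python3 - <<'E'
from fit import *
for c in ("top","scene"): imaging.capture(c)
for n,s,p in [("inlay",INLAY,(.547,-.22,-1.67)),("plank_a",PLANK,(.554,.136,-.03)),("plank_b",PLANK,(.581,.322,2.91))]:
    for k,v in locate(n,s,p).items(): print(n,k,np.round(v[0],4),round(v[1],1),v[2])
E
```

```text
no mask inlay scene []
inlay top [ 0.5477 -0.2178 -1.7922] 129.0 4448.0
plank_a top [0.5529 0.1364 0.0282] 44.7 1163.0
plank_a scene [0.5556 0.1352 0.024 ] 39.6 872.0
plank_a both [0.5538 0.1359 0.0295] 102.5 2035.0
plank_b top [0.5777 0.321  2.9659] 56.8 1318.0
plank_b scene [0.5801 0.3199 2.9733] 42.9 777.0
plank_b both [0.5779 0.321  2.9665] 111.4 2095.0
```

Run:
```python
from fit import *
out=[]
P=[(INLAY,(.5477,-.2178,-1.7922)),(PLANK,(.5538,.1359,.0295)),(PLANK,(.5779,.321,2.9665))]
imgs={c:np.load(f"{c}0.npz")["p"][:,:,::-1].copy() for c in("top","scene")}
def ov(c,x,y,w,h,k):
    im=cv2.resize(imgs[c][y:y+h,x:x+w],None,fx=k,fy=k,interpolation=cv2.INTER_CUBIC)
    for s,p in P:
        r=(render(c,s,p,8)*255).astype(np.uint8)[y:y+h,x:x+w]
        r=cv2.resize(r,None,fx=k,fy=k,interpolation=cv2.INTER_LINEAR)
        cs,_=cv2.findContours((r>127).astype(np.uint8),cv2.RETR_CCOMP,cv2.CHAIN_APPROX_NONE); cv2.drawContours(im,cs,-1,(255,0,255),1)
    return im
a=ov("top",400,135,100,110,4); b=ov("scene",190,230,115,110,4) if 0 else ov("scene",190,230,100,110,4)
c=ov("top",195,150,120,92,3); d=ov("scene",300,135,110,75,3)
b2=np.zeros((276,800,3),np.uint8)
t=np.hstack([a,b]); t=cv2.copyMakeBorder(t,0,0,0,0,0)
b2=np.zeros((150*1,800,3),np.uint8)
cv2.imwrite("pics/ov1.png",t)
l=np.zeros((276,700,3),np.uint8); l[:,:360]=c; l[:225,370:700]=d; cv2.imwrite("pics/ov2.png",l)
```

```text
(no output)
```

View pics/ov1.png

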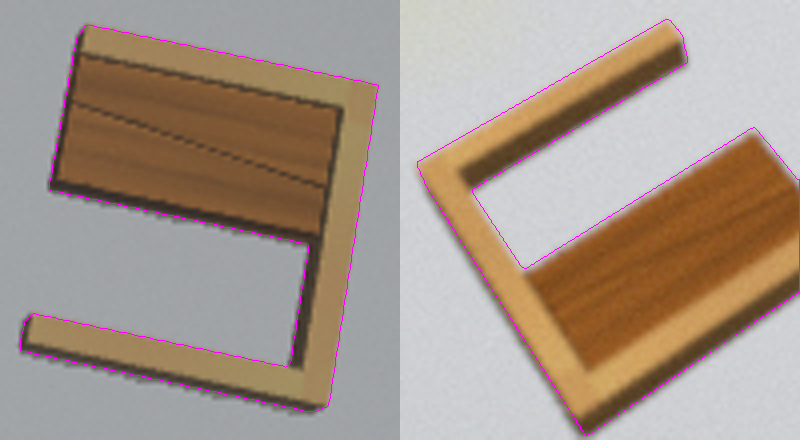

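View pics/ov2.png

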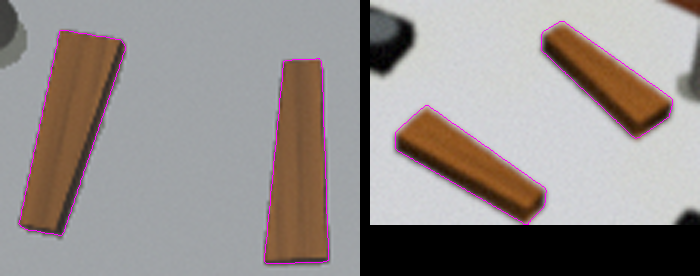

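The overlays agree with both pictures to about 1 px. The left glued plank has its wide end at the back, as planned. Plank A goes first, to the left half with its wide end in. B then wedges in on the right with its thin end in.

```bash
cat > rob.py <<'E'
import numpy as np
from bench import arm, imaging
F=(.5477,-.2178,-1.7922)
def tf(p,x,y):
    c,s=np.cos(p[2]),np.sin(p[2]); return np.array([p[0]+(c*x-s*y)/1000,p[1]+(s*x+c*y)/1000])
def q(th): return [np.cos(th/2),np.sin(th/2),0,0]
def fld(v): # world force -> field axes
    c,s=np.cos(F[2]),np.sin(F[2]); return np.array([c*v[0]+s*v[1],-s*v[0]+c*v[1],v[2]])
def at(p,z): return [float(p[0]),float(p[1]),z]
def say(n):
    s=arm.state(); print(n,"t=%.2f"%s["time"],"f",np.round(fld(s["wrist_force"]),1),"tcp",np.round(s["tool_pos"],4),"w %.4f"%s["gripper_width"],"ff",np.round(s["finger_force"],1)); return s
E
python3 - <<'E'
from rob import *
A=(.5538,.1359,.0295); B=(.5779,.321,2.9665)
for n,p,gx,t in [("A",A,52,(F[2]+np.pi)),("B",B,-35,F[2])]:
  for k in (-2,-1,0,1,2):
    a=arm.inverse_kinematics(at(tf(p,gx,0),.013),q(p[2]+k*np.pi)); 
    d=t-p[2]; d=(d+np.pi)%(2*np.pi)-np.pi
    b=arm.inverse_kinematics(at(tf(F,-140,0),.02),q(p[2]+d+k*np.pi))
    print(n,k,None if a is None else np.round(a,2),None if b is None else np.round(b,2))
E
```

```text
A -2 [ 0.15  0.76  1.59 -0.    0.8   1.69] [-0.22  0.7   1.69 -0.    0.75  0.  ]
A -1 [ 0.15  0.76  1.59 -0.    0.8  -1.45] None
A 0 [ 0.15  0.76  1.59 -0.    0.8   1.69] [-0.22  0.7   1.69 -0.    0.75  0.  ]
A 1 [ 0.15  0.76  1.59 -0.    0.8  -1.45] None
A 2 [ 0.15  0.76  1.59 -0.    0.8   1.69] [-0.22  0.7   1.69 -0.    0.75  0.  ]
B -2 [ 0.41  0.85  1.38 -0.    0.91 -0.99] None
B -1 [ 0.41  0.85  1.38 -0.    0.91  2.15] [-0.22  0.7   1.69 -0.    0.75  0.  ]
B 0 [ 0.41  0.85  1.38 -0.    0.91 -0.99] None
B 1 [ 0.41  0.85  1.38 -0.    0.91  2.15] [-0.22  0.7   1.69 -0.    0.75  0.  ]
B 2 [ 0.41  0.85  1.38 -0.    0.91 -0.99] None
```

Run:
```python
from rob import *
A=(.5538,.1359,.0295); th=A[2]; g=tf(A,52,-3.25)
arm.set_gripper(.062,60)
arm.reach(at(g,.10),q(th)); arm.move_linear(at(g,.013),.15); say("down")
arm.set_gripper(0.0,60); say("grip")
arm.move_linear(at(g,.07),.2); say("lift")
t=F[2]+np.pi
def tgt(x,y): # tool xy for plank (yaw t) origin at field x,y
    return tf((*tf(F,x,y),t),52,-3.25)
arm.reach(at(tgt(-175,17),.07),q(t)); arm.move_linear(at(tgt(-175,17),.0135),.15); say("set")
arm.move_linear(at(tgt(-115,17),.0135),.1); s=say("in")
imaging.capture("top")
from fit import locate,PLANK
p=(*tf(F,-115,17),t)
for k,v in locate("plank_a",PLANK,p,("top",)).items():
    e=v[0]; c,sn=np.cos(F[2]),np.sin(F[2]); d=e[:2]-np.array(F[:2])
    print(k,np.round([(c*d[0]+sn*d[1])*1e3,(-sn*d[0]+c*d[1])*1e3,np.degrees(e[2]-t)],1),v[1:])
```

```text
down t=5.24 f [-0.4  0.7 -0.4] tcp [0.6064 0.1344 0.0138] w 0.0622 ff 0.0
grip t=5.61 f [ 0.9 -0.6  5.6] tcp [0.6067 0.1342 0.0144] w 0.0329 ff 59.0
lift t=6.04 f [ 0.3 -0.1 -1.9] tcp [0.606  0.1342 0.0704] w 0.0330 ff 58.7
set t=7.94 f [-0.7  0.3 -1.6] tcp [ 6.172e-01 -5.000e-04  1.300e-02] w 0.0327 ff 59.2
in t=8.69 f [ 0.3 -0.4 -0.8] tcp [ 0.6042 -0.0593  0.0135] w 0.0331 ff 59.1
no mask plank_a top [(np.float64(0.0), 0)]
```

Run:
```python
from rob import *
import cv2
p,d=imaging.capture("scene"); a=cv2.resize(p[120:340,170:420,::-1],None,fx=3,fy=2.7); cv2.imwrite("pics/s1.png",a);
```

```text
(no output)
```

View pics/s1.png

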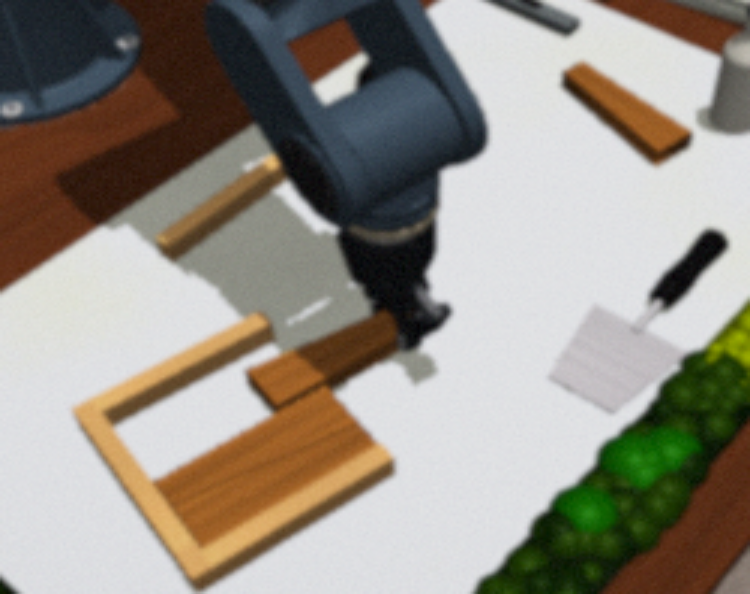

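The plank's wide end, around (260, 390), is in the gap beside the glued plank and at its level. Next I'll feel for the left wall, slide further in, release and push it home.

```bash
cat >> rob.py <<'E'
def feel(dirf,limit,fmax,step=.6,z=None):
    "step the TCP along field direction until the opposing force passes fmax"
    d=np.array(dirf,float); s=arm.state(); p=np.array(s["tool_pos"]); z=p[2] if z is None else z
    f0=fld(s["wrist_force"])[:2]@d; w=tf((0,0,F[2]),*d)*1000
    n=0; f=0
    while n<limit and f<fmax:
        n+=step; arm.move_linear(at(p[:2]+w*n/1000,z),.03); f=f0-fld(arm.state()["wrist_force"])[:2]@d
    print("feel",dirf,"moved %.1f f %.1f"%(n,f)); return n
def fpos():
    p=arm.state()["tool_pos"]; d=np.array(p[:2])-F[:2]; return np.round(fld([d[0],d[1],0])[:2]*1000,2)
E
python3 - <<'E'
from rob import *
t=F[2]+np.pi
n=feel((0,1),9,5,z=.0135); s=say("wall"); print(fpos())
# back off 0.6 and slide in until grip centre is 15 before the front
x,y=fpos(); 
arm.move_linear(at(tf(F,-96,17+3.25+n-.8),.0135),.08); say("slid"); print(fpos())
arm.set_gripper(.05); say("open")
arm.move_linear(at(tf(F,-96,17+3.25+n-.8),.06),.2)
E
```

```text
feel (0, 1) moved 6.0 f 5.9
wall t=11.34 f [-0.3 -5.5 -0.5] tcp [ 0.6094 -0.0599  0.0132] w 0.0327 ff 61.9
[-167.64   25.52]
slid t=12.38 f [ 3.6 -4.6 -1.6] tcp [ 0.5933 -0.1301  0.0134] w 0.0332 ff 61.6
[-95.57  25.25]
open t=12.69 f [-0.1 -0.2  0.4] tcp [ 0.5944 -0.1298  0.0139] w 0.0499 ff 0.0
```

Run:
```python
from rob import *
arm.move_linear(at(tf(F,-150,26.5),.06),.2); arm.set_gripper(0,60)
arm.move_linear(at(tf(F,-150,26.5),.015),.15)
arm.move_linear(at(tf(F,-95,26.5),.015),.1); say("pushed")
feel((1,0),10,15,z=.015); say("home"); print(fpos())
arm.move_linear(at(tf(F,-130,26.5),.015),.2); arm.move_linear(at(tf(F,-130,26.5),.2),.3)
arm.set_gripper(.066)
b=tf((.5779,.321,2.9665),-35,2.2); arm.reach(at(b,.25),q(2.9665+np.pi)); say("over B")
import cv2
p,d=imaging.capture("top"); cv2.imwrite("pics/t2.png",cv2.resize(p[120:250,390:510,::-1],None,fx=4,fy=4,interpolation=cv2.INTER_CUBIC))
```

```text
pushed t=15.18 f [-0.4 -0.8  0.2] tcp [ 0.5943 -0.131   0.015 ] w -0.0006 ff 0.0
feel (1, 0) moved 7.2 f 17.9
home t=18.18 f [-18.3   1.9   0.7] tcp [ 0.5933 -0.1359  0.015 ] w -0.0002 ff 8.9
[-89.96  26.52]
over B t=21.82 f [ 0.1  0.1 -0.2] tcp [0.6122 0.3122 0.2499] w 0.0659 ff 0.0
```

View pics/t2.png

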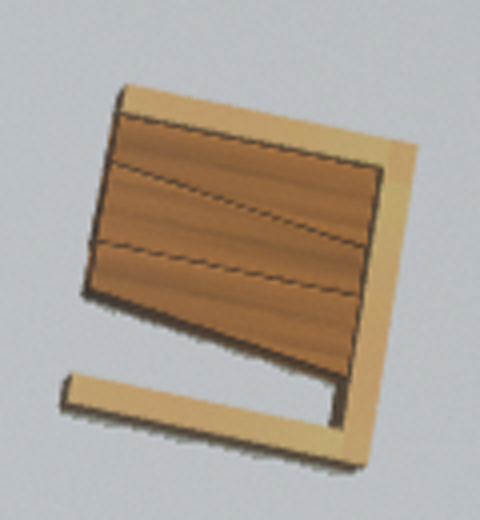

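Plank A is home: its front end lines up with the glued planks and there are only hairline gaps. Now plank B.

Run:
```python
from rob import *
B=(.5779,.321,2.9665); g=tf(B,-35,2.2)
arm.move_linear(at(g,.013),.2); say("down")
arm.set_gripper(0.0,60); say("grip")
arm.move_linear(at(g,.09),.2); say("lift")
tgt=lambda x,y: tf((*tf(F,x,y),F[2]),-35,2.2)
arm.reach(at(tgt(-175,-17.5),.07),q(F[2]+np.pi)); arm.move_linear(at(tgt(-175,-17.5),.0135),.15); say("set")
arm.move_linear(at(tgt(-61,-17.5),.0135),.1); s=say("in"); print(fpos())
```

```text
down t=23.20 f [0.5 0.4 0.7] tcp [0.6127 0.313  0.0143] w 0.0661 ff 0.0
grip t=23.52 f [ 0.3 -0.7  6.2] tcp [0.6128 0.3134 0.0145] w 0.0436 ff 61.1
lift t=24.06 f [ 0.  -0.7 -1. ] tcp [0.6115 0.3125 0.0892] w 0.0434 ff 60.4
set t=26.34 f [-0.3  0.2 -0.8] tcp [ 0.5788 -0.0093  0.013 ] w 0.0439 ff 62.7
in t=27.63 f [ 0.7 -0.8 -0.5] tcp [ 0.5539 -0.1203  0.0135] w 0.0435 ff 62.7
[-96.5  -15.33]
```

Run:
```python
from rob import *
arm.set_gripper(.06); x,y=fpos(); arm.move_linear(at(tf(F,x,y),.06),.2)
Y=-14
arm.move_linear(at(tf(F,-168,Y),.06),.25); arm.set_gripper(0,60)
arm.move_linear(at(tf(F,-168,Y),.015),.15)
arm.move_linear(at(tf(F,-110,Y),.015),.1); say("pushed")
feel((1,0),24,15,1.0,z=.015); say("home"); print(fpos())
arm.move_linear(at(tf(F,-130,Y),.015),.2); arm.move_linear(at(tf(F,-130,Y),.2),.3)
arm.reach(at([.45,.25],.3),q(F[2]+np.pi)); say("away")
import cv2
p,d=imaging.capture("top"); a=cv2.resize(p[125:245,395:505,::-1],None,fx=3.5,fy=4,interpolation=cv2.INTER_CUBIC)
p,d=imaging.capture("scene"); b=cv2.resize(p[225:345,185:310,::-1],None,fx=3.2,fy=4,interpolation=cv2.INTER_CUBIC)
cv2.imwrite("pics/t3.png",np.hstack([a,b]))
```

```text
pushed t=30.54 f [0.2 0.7 0.8] tcp [ 0.5582 -0.1074  0.015 ] w 0.0001 ff 0.0
feel (1, 0) moved 22.0 f 18.5
home t=36.04 f [-18.3   1.3   1.5] tcp [ 0.5537 -0.1269  0.015 ] w -0.0003 ff 9.0
[-90.   -14.13]
away t=38.55 f [-0.4 -0.3 -0.7] tcp [0.4504 0.2493 0.2994] w 0.0005 ff 0.0
```

View pics/t3.png

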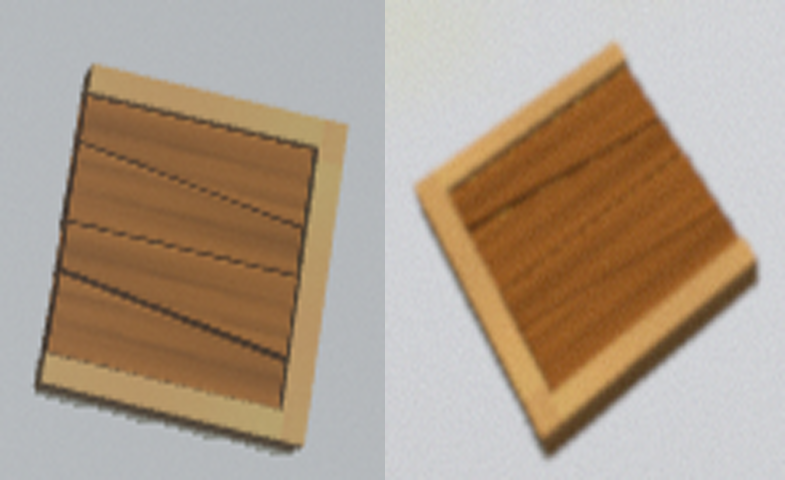

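Both planks lie flat and home, with their front ends in one line with the glued planks and edging. The only visible joint is the normal slack along the slant, so I'm handing in.

```bash
python3 -c "
from bench import arm; print(arm.sign_off())"
```

```text
the job is handed in; nothing more can be done
None
```

Both planks are home against the back edging, flat and flush with the open front: A on the left with its wide end in, B on the right with its thin end in; nothing else was moved on purpose, and the job was handed in at about 39 s (the result isn't reported back).

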